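# Hold the syringe pump's clamp open for a syringe change

## Task

One of the two syringes in the twin syringe pump is empty: its plunger is pushed right in, while the other's is drawn out. Grip the black knob of the clamp over the empty syringe, pull it straight up against its spring until the top of the clamp arm is level with the red line on the white tower, and keep it steadily there for at least three seconds so that I can change the syringe; finish while still gripping the knob with the clamp at the line. Leave the other clamp shut, and do not disturb either syringe or the things round the pump.

Things in the scene. Friction and masses are not known exactly. Their poses are not given: they have to be found in the camera images.
- pump: white twin syringe pump, 215 (x) x 220 (y) mm, deck 62 mm high, fixed, turned up to 0.5 rad. Origin: middle of its underside; x from front panel (keys, toward the robot) to nozzle end, y to the left channel, z up. Syringes lie along x, 75 mm left (+y) and right (-y) of the middle, each under a spring clamp at x +37 mm. Grey pushers, parked at the front, are 97 mm high
- load_line (a point): middle of the red line, 2 mm thick, across the front of the white clamp tower, for both clamps; 0.1345 m above the worktop, 28 mm above the top of a shut clamp arm. The tower, 70 mm wide (pump y), 24 mm thick (x), 162 mm high, stands in the pump's middle, front face at pump x +58 mm, and guides both arms
- clamp_left (a joint): height of the left (+y) clamp: 0 shut, pad on the barrel (reads 0 to -0.001), grows as it is pulled straight up; 0.028 m when the top of its arm is level with the red line, end stop 0.042. A spring pulls it down: about 8 N shut, 12 to 13 N at the line; it drops shut when let go
- clamp_right (a joint): height of the right (-y) clamp: 0 shut, pad on the barrel (reads 0 to -0.001), grows as it is pulled straight up; 0.028 m when the top of its arm is level with the red line, end stop 0.042. A spring pulls it down: about 8 N shut, 12 to 13 N at the line; it drops shut when let go
- knob_left: black ribbed knob, 24 mm across, 28 mm tall, on the pump's left (+y) clamp. Origin in its middle, about 0.1325 m above the worktop when shut; z up, the way it is pulled. A 12 mm stem joins it to the clamp arm, 14 mm wide (pump x), whose top is 26 mm below the origin. Only the tower stands near it above the arm: from 20 mm toward pump +x and 40 mm toward the pump's middle
- knob_right: black ribbed knob, 24 mm across, 28 mm tall, on the pump's right (-y) clamp. Origin in its middle, about 0.1325 m above the worktop when shut; z up, the way it is pulled. A 12 mm stem joins it to the clamp arm, 14 mm wide (pump x), whose top is 26 mm below the origin. Only the tower stands near it above the arm: from 20 mm toward pump +x and 40 mm toward the pump's middle
- syringe_empty: 10 ml syringe in one of the two cradles: clear barrel 18 mm across, 82 mm long, blue nozzle cap to the pump's +x, green plunger. Origin on the barrel's axis, mid-length, directly under its clamp's knob (within 3 mm in plan); x to the nozzle. The EMPTY one: its plunger is pushed right in, the thumb disc 16 mm behind the flange
- syringe_full: 10 ml syringe in one of the two cradles: clear barrel 18 mm across, 82 mm long, blue nozzle cap to the pump's +x, green plunger. Origin on the barrel's axis, mid-length, directly under its clamp's knob (within 3 mm in plan); x to the nozzle. The DRAWN-UP one: its plunger stands out, the thumb disc 69 mm behind the flange. Its clamp must stay shut
- sample_cup: bystander: sample cup with red lid, 61 mm across, 68 mm tall; origin under its middle
- dropper_oil: bystander: brown dropper bottle, 23 mm across, 58 mm tall; origin under its middle
- timer: bystander: white lab timer, 56x62x20 mm; origin under its middle
- tape_roll: bystander: roll of paper tape lying flat, 59 mm across, 19 mm tall; origin under its middle
There are look-alikes about, which are no part of the job. What is shaped like the syringe_empty but orange is not meant.

How it is judged:
By the outcome, as a careful person would: the job done as asked, in the order asked, and still so for the second after the job is handed in, while the arm keeps its last pose, push and grip.
It also fails if it takes over 35 s, if anything falls off the work surface, if the arm or the gripper's body presses on something with over 40 N, if the wrist force passes 120 N, or if a joint passes its speed limit or range.

## Robot

A 6-joint arm with a two-finger parallel gripper is mounted at the origin on a cart in front of the work surface, level with it; the furniture and walls round the work are solid. World frame = base frame: x ahead of the robot, y to its left, z up, the work surface at z = 0. Lengths are in mm, angles in rad, forces in N, time in s.
With the tool pointing down it reaches from about 300 to 775 mm from the base axis. Payload 14.6 kg.
Tool frame: the origin (TCP) lies at the very end of the fingers, on their centre line; the grasp point (between the pads) lies 19 mm behind it; z points along the fingers, y is the line along which they close (so a half turn about z gives the same grasp; the last joint's range is limited). The gripper opens to 94 mm and grips with 3 to 60 N. Pads are 16 mm wide; open, the fingers measure 119 mm over their backs; the gripper's body (75 mm by 177 mm) begins 78 mm behind the grasp point.
Start: joints at [-1.196, 0.3, 1.521, -0, 1.321, -0.067], TCP at [235.154, -497.184, 205.446] pointing down, gripper open.
Joint ranges: [-3.03, 3.03], [-0.79, 2.21], [0.23, 2.52], [-1.04, 4.18], [0, 3.07], [-2.55, 2.55]. Speed limits (rad/s): [2.22, 2.22, 2.57, 3.14, 3.14, 3.14].

## Interface

Orientations are given as [roll, pitch, yaw] about the fixed x, y, z axes, in that order (R = Rz(yaw) Ry(pitch) Rx(roll)).
In Python, from cell import manip, eyes, ticket gives the robot as it stands. The module is installed in compiled form; this text tells all that it offers.
- The arm moves only by the tool arm_command, never from a script. Its argument "plan" is a list of rows, each a list of 5 numbers: the opening, from -1 (shut) to 1 (fully open), then the shift along the tool's x, y, z in m, then the turn about the tool's z in rad. In form: [[jaw, dx, dy, dz, roll], ...]. A call has 1 to 20 rows; each row shifts and turns the commanded pose from where the row before left it, along the tool's axes as they then stand; what a row does not reach is not made up. A row lasts 1/8 s, in which the tool goes at most 62.5 mm and 10.7 degrees, less where a joint would pass 70% of its speed; a pose out of reach is approached as far as the arm can. A call is refused whole if a number of a shift passes 0.0625 or a number of a turn 0.188, either way. A call with a gripper value outside its range is refused whole. The fingers move at their own pace and stop on an object; "newtons" is the grip in N (left out, the last holds). Time passes only in rows, so rows that do not move let the fingers close. It gives the time, the measured TCP pose, the force, the opening and the grip force at its end, in the units of the state.
- manip.read_state(): the state, without advancing time (a new reading comes with each control period).
- eyes.camera(name): name is "scene" or "side" or "wrist"; returns a dict with "img" (420x560x3 uint8, blue, green, red), "z_map" (420x560 float32, mm along the optical axis (not along the pixel's ray), 0 where there is no reading), "fx", "fy", "cx", "cy" (pixels), "eye" and "orientation" of the camera in the world. Camera axes: x right, y down, z forward; pixel columns grow to the right and rows downward; lengths in mm; the calibration is good to about 2 mm. A picture is of the moment at which its call begins.
- ticket.sign_off(): hands the job in; it is judged then, once.
The state is a dict: "clock": time; "joints": joint angles; "qd": joint speeds; "effort": joint torques, N m; "eef_pos": TCP position; "eef_rot": TCP orientation; "wrist_force": force on the tool from outside, world axes, zero at the start; "moment": the same for the moment, N m; "finger_gap": finger opening in mm; "finger_force": force on a finger pad.
Only numpy, scipy, OpenCV 4.12 (cv2) and the standard library are available. Lean on these libraries where they do the work, as an engineer would, in place of code of your own. Each camera call takes 0.05 s, during which the arm holds its last target. There are 200 camera calls.

## Working session

There is one attempt and no reset: what is moved stays moved. The work goes in short steps, Python scripts to look and compute and a tool call to move; the robot and the scene stay as the last step left them, time stands still between calls to the robot, and variables do not carry over. Pictures are saved under pics/ and viewed, at most 10 in all, crops included, and the job is handed in when it is done.

Besides the shell and the picture viewer there is one more tool, called as name([rows], argument=value, ...), one row to a line, values as JSON. arm_command: Moves the arm, as the interface text tells. Its arguments: {"type":"object","properties":{"plan":{"type":"array"},"newtons":{"type":"number"}},"required":["plan"]}

```bash
mkdir -p pics; cat > h.py <<'E'
import numpy as np, cv2
from cell import manip, eyes, ticket
from scipy.spatial.transform import Rotation as R
def snap(n,f):
    c=eyes.camera(n); cv2.imwrite(f'pics/{f}.png',c['img']); np.savez(f'pics/{f}.npz',**c); return c
def rot(o):
    o=np.array(o); return o if o.shape==(3,3) else (R.from_euler('xyz',o).as_matrix() if o.size==3 else R.from_quat(o).as_matrix())
def pts(c,uv):
    out=[]
    for u,v in uv:
        p=c['z_map'][v-1:v+2,u-1:u+2]; z=np.median(p[p>0]) if (p>0).any() else 0
        out.append(rot(c['orientation'])@[(u-c['cx'])/c['fx']*z,(v-c['cy'])/c['fy']*z,z]+np.array(c['eye']))
    return np.array(out)
E
python3 - <<'E'
from h import *
a=snap('scene','s1');b=snap('side','d1')
cv2.imwrite('pics/both.png',cv2.resize(a['img'],(784,588)))
for c in(a,b):print(c['eye'],c['orientation'],c['fx'])
print(manip.read_state())
E
```

```text
[ 178.43933356  497.73712342 1045.3645224 ] [-2.53475064e+00 -1.89269871e-03 -2.48284432e+00] 419.57128182632204
[764.46620013 887.30900184 654.26875465] [-2.08087235 -0.00574041  2.92933362] 393.4188686114553
{'clock': 0.1, 'joints': array([-1.19562075e+00,  3.00410464e-01,  1.52150934e+00, -3.41995138e-05,
        1.32067444e+00, -6.66048859e-02]), 'qd': array([ 1.15983528e-03, -2.20590400e-03, -1.29832232e-03,  1.12641182e-03,
        6.99322998e-05,  8.86602416e-06]), 'effort': array([ 2.58286382e-03, -5.32644331e+01, -3.53281045e+01,  7.10105198e-02,
        2.34826683e-02, -8.96030429e-05]), 'eef_pos': array([ 235.05621585, -496.99129102,  204.94993103]), 'eef_rot': array([-3.14059108e+00, -3.36081246e-05,  4.41788924e-01]), 'wrist_force': array([-0.59555633, -0.29901105,  0.02723385]), 'moment': array([-0.00416693, -0.04056252,  0.02352221]), 'finger_force': 0.0, 'finger_gap': 93.77528337397898}
```

View pics/both.png

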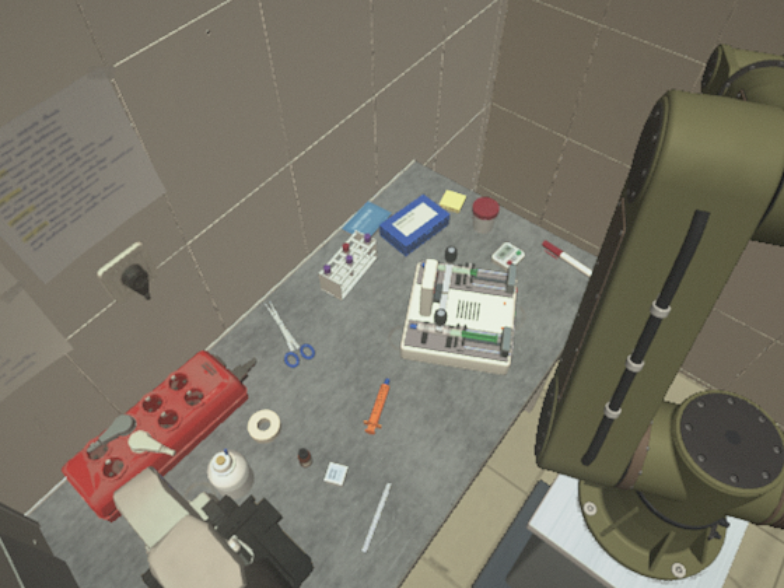

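View pics/d1.png

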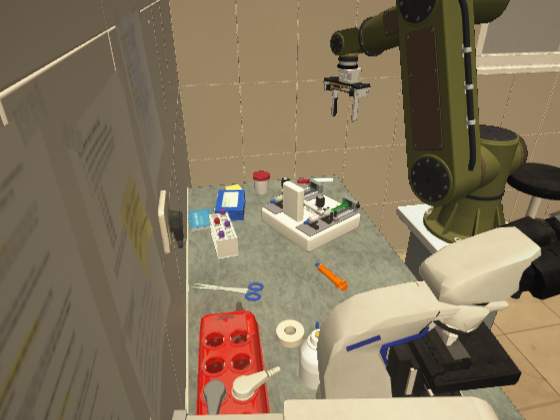

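The scene view shows the pump at about (460,315) in the 784-px picture, with knobs near (451,254) and (440,317). The side view shows it at (310,215). I'll enlarge both.

```bash
python3 - <<'E'
from h import *
a=dict(np.load('pics/s1.npz'));b=dict(np.load('pics/d1.npz'))
A=cv2.resize(a['img'][165:270,280:380],None,fx=5.5,fy=5.5,interpolation=cv2.INTER_CUBIC)
cv2.imwrite('pics/s1c.png',A)
f=lambda p:print(p,np.round(pts(a,[p])[0]))
for p in [(322,181),(314,226),(288,257),(364,265),(370,208),(307,190),(302,222),(330,222)]:f(p)
E
```

```text
(322, 181) [ 533. -142.  144.]
(314, 226) [465.  -9. 144.]
(288, 257) [509.  40.  -1.]
(364, 265) [327. -69.   1.]
(370, 208) [ 414. -246.    2.]
(307, 190) [539. -79. 162.]
(302, 222) [520. -36.  79.]
(330, 222) [466. -97.  55.]
```

View pics/s1c.png

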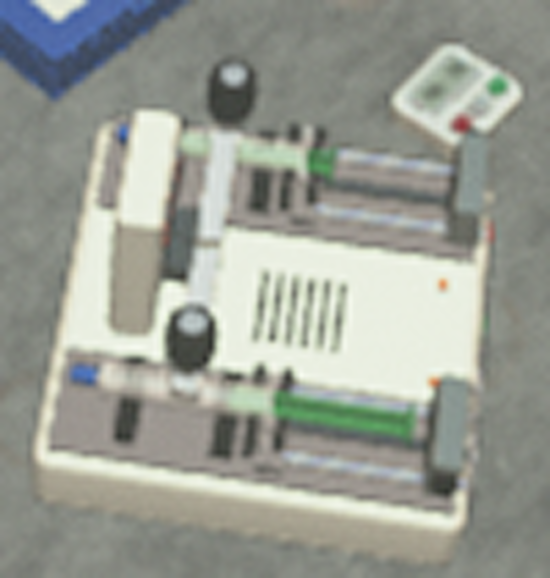

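The near (left, +y) syringe has its long green plunger out, crop (345,410). The far (right, -y) one shows only a green stub at (320,160), so it is the empty one and its knob is at crop (232,90). The knobs measure 149 mm apart (150 expected), which gives a pump yaw of about 0.47. I'll go above the right knob and close along pump x.

arm_command([
  [1, 0.038, -0.0175, -0.005, 0],
  [1, 0.038, -0.0175, -0.005, 0],
  [1, 0.038, -0.0175, -0.005, 0],
  [1, 0.038, -0.0175, -0.005, 0],
  [1, 0.038, -0.0175, -0.005, 0],
  [1, 0.038, -0.0175, -0.005, 0],
  [1, 0.038, -0.0175, -0.005, 0],
  [1, 0.038, -0.0175, -0.005, 0],
  [1, 0.038, -0.0175, -0.005, 0],
  [1, 0.038, -0.0175, -0.005, 0],
  [1, 0.038, -0.0175, -0.005, 0],
  [0.3, 0, 0, 0, -0.178],
  [0.3, 0, 0, 0, -0.178],
  [0.3, 0, 0, 0, -0.178],
  [0.3, 0, 0, 0, -0.178],
  [0.3, 0, 0, 0, -0.178],
  [0.3, 0, 0, 0, -0.178],
  [0.3, 0, 0, 0, -0.178],
  [0.3, 0, 0, 0, -0.178],
  [0.3, 0, 0, 0, -0.178],
], newtons=50)

```text
clock: 2.6
eef_pos: [530.6, -144.4, 260.1]
eef_rot: [-3.141, -0.001, 2.05]
wrist_force: [0.5, 0.1, -1.2]
finger_gap: 61.1
finger_force: 0.0
```

```bash
python3 - <<'E'
from h import *
w=snap('wrist','w1');print(w['eye'],w['orientation'],w['fx'])
s=manip.read_state();print(s['clock'],s['eef_pos'],s['eef_rot'],s['finger_gap'])
E
```

```text
[493.64624268 -74.01338421 439.08646308] [2.86714458e+00 1.53799966e-03 4.78880423e-01] 310.5294987820352
2.65 [ 530.57719515 -144.41344377  260.1047542 ] [-3.14108521e+00 -5.38448211e-04  2.05870515e+00] 60.95908071146995
```

View pics/w1.png

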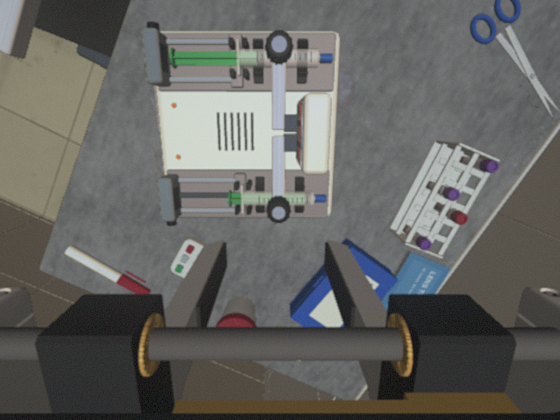

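The wrist view confirms it. The lower (right) syringe's plunger is pushed in, green stub at (235,198), and its knob top is at (279,208). The left knob is at (279,46), beside the drawn-out syringe.

```bash
python3 - <<'E'
from h import *
w=dict(np.load('pics/w1.npz'))
P=pts(w,[(279,208),(279,45),(316,112)]);print(P.round(1))
# right knob top centroid: dark/top pixels by height
v,u=np.mgrid[185:232,255:305];uv=np.c_[u.ravel(),v.ravel()]
z=w['z_map'][uv[:,1],uv[:,0]];Rm=rot(w['orientation'])
Q=(np.c_[(uv[:,0]-w['cx'])/w['fx']*z,(uv[:,1]-w['cy'])/w['fy']*z,z]@Rm.T)+w['eye']
k=Q[(Q[:,2]>138)&(Q[:,2]<155)];print(len(k),k.mean(0),k.min(0),k.max(0))
d=P[1]-P[0];print('yaw',np.arctan2(-d[0],d[1]),np.hypot(*d[:2]))
s=manip.read_state();e=(k.mean(0)-s['eef_pos']);
y=s['eef_rot'][2];print('tool x,y',e[0]*np.cos(y)+e[1]*np.sin(y),e[0]*np.sin(y)-e[1]*np.cos(y))
E
```

```text
[[ 533.9 -144.3  145.5]
 [ 466.9  -16.4  145.9]
 [ 520.3  -50.6  161.3]]
439 [ 534.85337855 -147.20456893  144.7248573 ] [ 523.46909988 -160.13557317  138.05721233] [ 546.89882853 -135.98889869  147.90753921]
yaw 0.48226358544623155 144.37518615513795
tool x,y -4.470031155701845 2.4687943577138256
```

arm_command([
  [0.3, -0.0045, 0.0025, 0.015, 0],
  [0.3, 0, 0, 0.022, 0],
  [0.3, 0, 0, 0.022, 0],
  [0.3, 0, 0, 0.022, 0],
  [0.3, 0, 0, 0.022, 0],
  [0.3, 0, 0, 0.02, 0],
  [0.3, 0, 0, 0.015, 0],
  [0.3, 0, 0, 0.007, 0],
  [0.3, 0, 0, 0, 0],
  [0.3, 0, 0, 0, 0],
])

```text
clock: 3.9
eef_pos: [535.3, -147.4, 116.1]
eef_rot: [3.141, 0.001, 2.043]
wrist_force: [0.6, 0.4, 0.3]
finger_gap: 60.9
finger_force: 0.0
```

```bash
python3 - <<'E'
from h import *
w=snap('wrist','w2');a=snap('scene','s2')
A=cv2.resize(a['img'][130:270,270:390],(480,560));B=w['img'][120:350,130:450]
B=cv2.resize(B,(320,230));B=cv2.copyMakeBorder(B,0,330,0,0,0)
cv2.imwrite('pics/c2.png',np.hstack([A,B]))
E
```

```text
(no output)
```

View pics/c2.png

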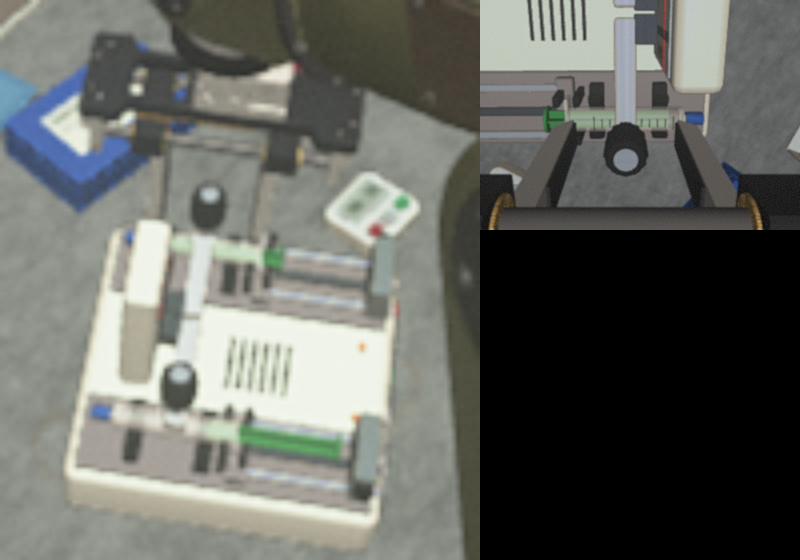

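The knob at (626,155) stands centred between the fingers, with tips at (570,130) and (680,130). Closing.

arm_command([
  [0.3, 0, 0, 0.002, 0],
  [-0.2, 0, 0, 0, 0],
  [-0.4, 0, 0, 0, 0],
  [-1, 0, 0, 0, 0],
  [-1, 0, 0, 0, 0],
  [-1, 0, 0, 0, 0],
  [-1, 0, 0, 0, 0],
  [-1, 0, 0, 0, 0],
  [-1, 0, 0, 0, 0],
], newtons=50)

```text
clock: 5.12
eef_pos: [535.3, -147.2, 113.5]
eef_rot: [3.141, 0.0, 2.044]
wrist_force: [4.7, 2.1, -0.5]
finger_gap: 22.6
finger_force: 50.0
```

arm_command([
  [-1, 0, 0.0005, 0, 0],
  [-1, 0, 0, -0.003, 0],
  [-1, 0, 0, -0.004, 0],
  [-1, 0, 0, -0.004, 0],
  [-1, 0, 0, -0.004, 0],
  [-1, 0, 0, -0.004, 0],
  [-1, 0, 0, -0.004, 0],
  [-1, 0, 0, -0.002, 0],
  [-1, 0, 0, 0, 0],
  [-1, 0, 0, 0, 0],
])

```text
clock: 6.38
eef_pos: [535.2, -147.1, 137.4]
eef_rot: [-3.141, -0.001, 2.044]
wrist_force: [6.5, -1.0, -11.6]
finger_gap: 22.3
finger_force: 50.0
```

```bash
python3 - <<'E'
from h import *
w=snap('wrist','w3')
cv2.imwrite('pics/c3.png',cv2.resize(w['img'][60:260,220:400],(720,800))[:600] if 0 else cv2.resize(w['img'][60:260,200:400],(600,600),interpolation=cv2.INTER_CUBIC))
np.set_printoptions(suppress=True,precision=1)
s=manip.read_state();print(s['eef_pos'],s['wrist_force'],s['finger_gap'])
E
```

```text
[ 535.2 -147.1  137.4] [  7.   -1.4 -12.3] 22.706643640874855
```

View pics/c3.png

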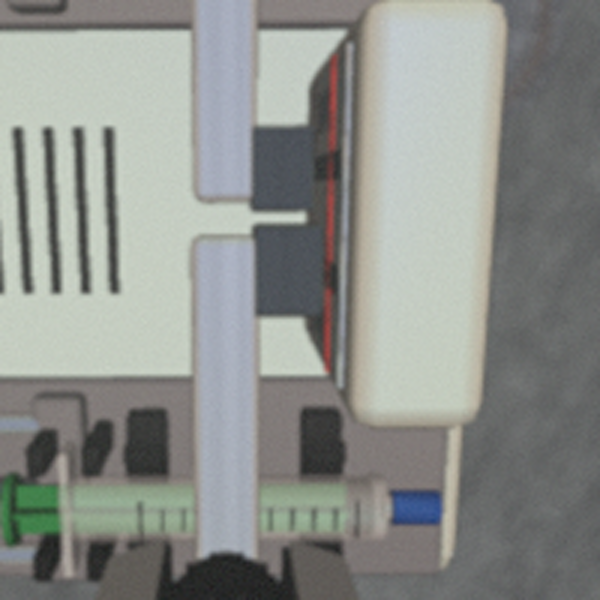

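The right arm (crop x 193–258, y 235–560) is clearly higher than the left, with the red line at (332,200). I'll measure the arm heights from depth, averaged.

```bash
cat >> h.py <<'E'
def arms(w):
    for n,v0,v1 in(('L',70,120),('R',145,220)):
        v,u=np.mgrid[v0:v1,269:281];z=w['z_map'][v,u].ravel()
        Q=np.c_[(u.ravel()-w['cx'])/w['fx']*z,(v.ravel()-w['cy'])/w['fy']*z,z]@rot(w['orientation']).T+w['eye']
        print(n,np.median(Q[:,2]).round(2),Q[:,2].std().round(2))
E
python3 - <<'E'
from h import *
arms(dict(np.load('pics/w3.npz')))
E
```

```text
L 105.33 12.18
R 129.26 13.93
```

Arm lift is 23.9 mm, equal to the tool lift, so the knob hasn't slipped. It needs 4.1 mm more, then a hold.

arm_command([
  [-1, 0, 0, -0.002, 0],
  [-1, 0, 0, -0.0021, 0],
  [-1, 0, 0, 0, 0],
  [-1, 0, 0, 0, 0],
  [-1, 0, 0, 0, 0],
])

```text
clock: 7.05
eef_pos: [535.2, -147.1, 141.4]
eef_rot: [-3.141, -0.001, 2.044]
wrist_force: [6.4, -1.8, -12.6]
finger_gap: 22.2
finger_force: 50.0
```

```bash
python3 - <<'E'
from h import *
w=snap('wrist','w4');arms(w);s=manip.read_state();print(s['eef_pos'],s['wrist_force'],s['finger_gap'])
cv2.imwrite('pics/c4.png',cv2.resize(w['img'][60:260,200:400],(600,600),interpolation=cv2.INTER_CUBIC))
E
```

```text
L 105.33 15.19
R 133.19 16.46
[ 535.2298052  -147.10482876  141.41361675] [  7.43017358  -1.6229732  -12.76343957] 22.27738434871912
```

View pics/c4.png

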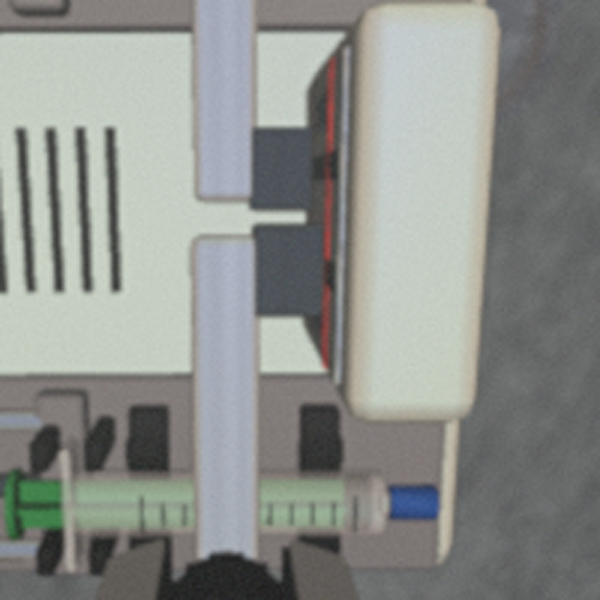

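The right arm is 27.9 mm above the shut left one, at the line. The left clamp is shut and the syringe is in place at (225,505). Holding for 4 s and more.

arm_command([
  [-1, 0, 0, 0, 0],
  [-1, 0, 0, 0, 0],
  [-1, 0, 0, 0, 0],
  [-1, 0, 0, 0, 0],
  [-1, 0, 0, 0, 0],
  [-1, 0, 0, 0, 0],
  [-1, 0, 0, 0, 0],
  [-1, 0, 0, 0, 0],
  [-1, 0, 0, 0, 0],
  [-1, 0, 0, 0, 0],
  [-1, 0, 0, 0, 0],
  [-1, 0, 0, 0, 0],
  [-1, 0, 0, 0, 0],
  [-1, 0, 0, 0, 0],
  [-1, 0, 0, 0, 0],
  [-1, 0, 0, 0, 0],
  [-1, 0, 0, 0, 0],
  [-1, 0, 0, 0, 0],
  [-1, 0, 0, 0, 0],
  [-1, 0, 0, 0, 0],
])

```text
clock: 9.6
eef_pos: [535.2, -147.1, 141.4]
eef_rot: [-3.141, -0.001, 2.044]
wrist_force: [8.4, -1.1, -13.4]
finger_gap: 22.3
finger_force: 50.0
```

arm_command([
  [-1, 0, 0, 0, 0],
  [-1, 0, 0, 0, 0],
  [-1, 0, 0, 0, 0],
  [-1, 0, 0, 0, 0],
  [-1, 0, 0, 0, 0],
  [-1, 0, 0, 0, 0],
  [-1, 0, 0, 0, 0],
  [-1, 0, 0, 0, 0],
  [-1, 0, 0, 0, 0],
  [-1, 0, 0, 0, 0],
  [-1, 0, 0, 0, 0],
  [-1, 0, 0, 0, 0],
  [-1, 0, 0, 0, 0],
  [-1, 0, 0, 0, 0],
  [-1, 0, 0, 0, 0],
  [-1, 0, 0, 0, 0],
])

```text
clock: 11.6
eef_pos: [535.2, -147.1, 141.4]
eef_rot: [-3.141, -0.001, 2.044]
wrist_force: [7.5, -1.2, -13.2]
finger_gap: 22.4
finger_force: 50.0
```

```bash
python3 - <<'E'
from h import *
arms(snap('wrist','w5'));s=manip.read_state();print(s['clock'],s['eef_pos'],s['wrist_force'],s['finger_gap'])
E
```

```text
L 105.36 17.52
R 133.21 8.84
11.65 [ 535.23648063 -147.11105036  141.38804838] [  7.43357893  -2.07720315 -12.24805969] 22.533605397443214
```

```bash
python3 -c "
from cell import ticket;print(ticket.sign_off())"
```

```text
the job is handed in; nothing more can be done
None
```

The right-hand clamp, over the empty syringe, is held at the red line (measured lift 27.9 mm); it stayed steady there for over 4 s, the knob is still gripped, and the left clamp is shut.

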